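Load two slide boxes into a spring magazine

ROBOT

A 6-joint arm with a two-finger parallel gripper is mounted at the origin on the work surface; the furniture and walls round the work are solid. World frame = base frame: x ahead of the robot, y to its left, z up, the work surface at z = 0. Lengths are in m, angles in rad, forces in N, time in s.
With the tool pointing down it reaches from about 0.375 to 0.975 m from the base axis. Payload 3.8 kg.
Tool frame: the origin (TCP) lies midway between the tips of the shut fingers; the grasp point (between the pads) lies 19 mm behind it; z points along the fingers, y is the line along which they close (so a half turn about z gives the same grasp; the last joint's range is limited). The gripper opens to 85 mm and grips with 20 to 120 N. Pads are 22 mm wide; open, the fingers measure 114 mm over their backs; the gripper's body (76 mm by 85 mm) begins 54 mm behind the grasp point. The pads swing forward as they close: fully open they stand 13 mm farther back than shut.
Start: joints at [-1.208, 0.264, 1.604, -0, 1.274, -0.037], TCP at [0.263, -0.622, 0.231] pointing down, gripper open.
Joint ranges: [-2.63, 2.63], [-0.94, 2.18], [0.31, 2.57], [-1.31, 4.45], [0, 2.66], [-2.55, 2.55]. Speed limits (rad/s): [2.57, 2.57, 3.14, 3.14, 3.14, 3.14].

INTERFACE

Orientations are given as a rotation vector (axis times angle).
In Python, from workcell import bot gives the robot as it stands.
- The arm moves only by the tool step_arm, never from a script. Its argument "motion" is a list of rows, each a list of 5 numbers: the finger opening in cm, from 0 to 8.54, then the shift along the tool's x, y, z in cm, then the turn about the tool's z in degrees. In form: [[claw, dx, dy, dz, twist], ...]. A call has 1 to 20 rows; each row is the pose to reach, as a shift and turn from the pose commanded when the call began, along the tool's axes at that moment; what a row does not reach only later rows make up. A row lasts 1/10 s, in which the tool goes at most 50 mm and 8.59 degrees, less where a joint would pass 70% of its speed; a pose out of reach is approached as far as the arm can. A call with a gripper value outside its range is refused whole. The fingers move at their own pace and stop on an object; "force" is the grip in N (left out, the last holds). Time passes only in rows, so rows that repeat a pose let the fingers close. It gives the time, the measured TCP pose, the force, the opening and the grip force at its end, in the units of the state.
- bot.read_state(): the state, without advancing time (a new reading comes with each control period).
- bot.read_camera(name): name is "scene" or "side" or "wrist"; returns (picture, depth): 384x512x3 uint8, red, green, blue; 384x512 float32, m along the optical axis (not along the pixel's ray), 0 where there is no reading.
- bot.calibration(name): a dict with "mtx" (3x3 intrinsics, pixels), "origin" and "orientation" of the camera in the world; the wrist camera has in their place "T_tool_cam" (4x4, takes a point from camera to tool coordinates, whose origin is the TCP and whose axes are the flange's). Camera axes: x right, y up, looking along -z (the intrinsics and any distortion apply to the point x, -y, -z); pixel columns grow to the right and rows downward; lengths in m; the calibration is good to about 2 mm. A picture is of the moment at which its call begins: read the wrist's pose just before it. calibration takes no time and is no camera call.
- bot.finish_job(): hands the job in; it is judged then, once.
The state is a dict: "time": time; "q": joint angles; "joint_vel": joint speeds; "joint_torque": joint torques, N m; "tool_pos": TCP position; "tcp_rot": TCP orientation; "wrist_force": force on the tool from outside, world axes, zero at the start; "torque": the same for the moment, N m; "width": opening from 0.0 (shut) to 1.0 (fully open); "grip_force": force on a finger pad.
Only numpy, scipy, OpenCV 4.12 (cv2) and the standard library are available. Lean on these libraries where they do the work, as an engineer would, in place of code of your own. Each camera call takes 0.05 s, during which the arm holds its last target. There are 200 camera calls.

TASK

Load the two boxes of glass slides into the spring magazine one at a time: push the first box slowly down past the orange retaining lips until it stays caught beneath them and let go, then do the same with the second on top of it, so that both end up level in the magazine, held under the lips. The boxes hold glass: never press on the magazine or its contents with more than 30 N, and leave the vial, the tape roll and the dish where they are.

Things in the scene. Friction and masses are not known exactly. Their poses are not given: they have to be found in the camera images.
- magazine: Spring magazine fixed to the bench, base plate 110 x 150 x 8 mm (its x, y). Origin: centre of the plate's underside, on the bench; z up; the well's axis is the vertical through it. The well takes a box with the box's x along the magazine's x and y along y: 34 mm wide between four aluminium guide rails, 82 mm between the end walls. It holds exactly two boxes, one on the other.
- mouth (a point): Top of the flared rail lead-ins, on the well's axis, 126 mm above the bench; the magazine's axes. A box must come in above this. Keep the box within 2 mm of centre. Push slowly, 25 mm/s at most: faster, the lips jolt. Both long sides (+x and -x) are open over the middle 42 mm of y, at all heights above the base, so fingers closing along x can go down with the box.
- lip_mid (a point): Point on the well's axis 92 mm above the bench, mean height of the undersides of the two orange spring lips at the +y and -y ends. The lips were clamped by hand: their true height is anywhere up to 6 mm above or below this and not measured. They overhang a box end by 5 mm; upper side a 12 mm high lead-in that the box pushes outward (a few N in all), underside flat, catching the box's top.
- well (a point): Point on the well's axis 30 mm above the bench. A damped spring follower pushes the boxes up: about 4 N under one box, 7 N under two; a box not fully past the lips is pushed back up. With one box in, it has 29 mm more free travel. Just as the second box snaps under the lips the follower meets a stiff rubber buffer, 12 N per mm, whose height shifts with the lips; at 14 N push the box is caught.
- box_1: Cardboard box of glass slides, brown lid and white lower part, 30 x 80 x 30 mm (its x, y, z) in contact, about 90 g; origin at the centre of its underside; stands level on the bench, z up. Grasp it across x. Either box may go in first, either way round.
- box_2: A second, identical box of glass slides; same origin and axes.
- vial: Bystander: brown glass vial with black cap, 22 mm diameter, 52 mm high; origin at the centre of its underside.
- tape: Bystander: roll of cream tape lying flat, 70 mm diameter, 24 mm high; origin at the centre of its underside.
- dish: Bystander: open clear dish, 58 mm diameter, 12 mm high; origin at the centre of its underside.
Things that resemble listed ones, but are neither listed nor needed, are in the scene too. What is shaped like the box_1 but green or turquoise is not meant.

How it is judged:
On the way:
1. one box alone is caught under the lips, level and let go, while the other is still away from the magazine (((horizontal distance between box_1 and magazine below 0.005 m and angle between box_1's own z axis and vertical below 0.1 rad and angle between the y axis of box_1 and the y axis of magazine, either way round below 0.12 rad and linear speed of box_1 below 0.01 m/s and contact force between each of the arm, the fingers and box_1 below 0.1 N and z of box_1 in the frame of magazine between 0.048 and 0.075 m and horizontal distance between box_2 and magazine above 0.06 m) or (horizontal distance between box_2 and magazine below 0.005 m and angle between box_2's own z axis and vertical below 0.1 rad and angle between the y axis of box_2 and the y axis of magazine, either way round below 0.12 rad and linear speed of box_2 below 0.01 m/s and contact force between each of the arm, the fingers and box_2 below 0.1 N and z of box_2 in the frame of magazine between 0.048 and 0.075 m and horizontal distance between box_1 and magazine above 0.06 m))), for 0.2 s.
At the end, for the whole second after the job is handed in: Both boxes stand level (within 0.1 rad) in the well, within 5 mm of its axis and 0.12 rad of its direction, at rest; the upper box's underside is less than 75 mm above the bench (only possible when its top is under the lips) and the lower one's less than 45 mm; the robot touches neither (horizontal distance between each of box_1, box_2 and magazine below 0.005 m and angle between each of box_1, box_2's own z axis and vertical below 0.1 rad and angle between the y axis of each of box_1, box_2 and the y axis of magazine, either way round below 0.12 rad and linear speed of each of box_1, box_2 below 0.01 m/s and contact force between each of the arm, the fingers and box_1 below 0.1 N and contact force between each of the arm, the fingers and box_2 below 0.1 N and ((z of box_1 in the frame of magazine below 0.045 m and z of box_2 in the frame of magazine between 0.048 and 0.075 m) or (z of box_2 in the frame of magazine below 0.045 m and z of box_1 in the frame of magazine between 0.048 and 0.075 m))).
It fails at once if more than 30 N on the magazine or what is in it (contact force between magazine and anything else above 30 N).
It fails at once if a bystander (vial, tape roll, dish) is moved more than 20 mm (distance of any of vial, tape, dish from where it was at the start of the episode above 0.02 m).
It fails at once if the vial is tipped (angle between vial's own z axis and vertical above 0.5 rad).
It also fails if it takes over 72 s, if anything falls off the work surface, if the arm or the gripper's body presses on something with over 40 N, if the wrist force passes 120 N, or if a joint passes its speed limit or range.

## Working session

There is one attempt and no reset: what is moved stays moved. The work goes in short steps, Python scripts to look and compute and a tool call to move; the robot and the scene stay as the last step left them, time stands still between calls to the robot, and variables do not carry over. Pictures are saved under pics/ and viewed, at most 10 in all, crops included, and the job is handed in when it is done.

Besides the shell and the picture viewer there is one more tool, called after ">>>" by a JSON object that holds its "fn" and its "kwargs", one argument or row to a line. step_arm: Moves the arm, as the interface text tells. Its arguments: {"type":"object","properties":{"motion":{"type":"array","items":{"type":"array","items":{"type":"number"}}},"force":{"type":"number"}},"required":["motion"]}

```bash
mkdir -p pics; cat > h.py <<'E'
import numpy as np,cv2
from scipy.spatial.transform import Rotation as R
from workcell import bot
def rot(o):
    o=np.array(o,float)
    return o if o.shape==(3,3) else R.from_rotvec(o).as_matrix()
def grab(name):
    s=bot.read_state(); im,d=bot.read_camera(name); c=bot.calibration(name)
    if 'T_tool_cam' in c:
        T=np.eye(4);T[:3,:3]=rot(s['tcp_rot']);T[:3,3]=s['tool_pos'];T=T@np.array(c['T_tool_cam'])
    else:
        T=np.eye(4);T[:3,:3]=rot(c['orientation']);T[:3,3]=c['origin']
    K=np.array(c['mtx']);v,u=np.indices(d.shape)
    P=np.stack([(u-K[0,2])/K[0,0]*d,-(v-K[1,2])/K[1,1]*d,-d],-1)@T[:3,:3].T+T[:3,3]
    P[d==0]=np.nan
    return im,d,P
def save(n,im,s=1): cv2.imwrite(n,cv2.resize(cv2.cvtColor(im,cv2.COLOR_RGB2BGR),None,fx=s,fy=s))
E
python3 - <<'E'
from h import *
for n in['scene','side']:
    im,d,P=grab(n);save(f'pics/{n}.png',im,1.5);np.savez(f'{n}.npz',im=im,P=P);c=bot.calibration(n);print({k:(np.array(v).round(3).tolist() if not isinstance(v,str) else v) for k,v in c.items()})
print(bot.calibration('wrist'));print(bot.read_state())
E
```

```text
{'mtx': [[399.631, 0.0, 254.358], [0.0, 399.631, 190.94], [0.0, 0.0, 1.0]], 'origin': [-0.01, 0.654, 0.568], 'orientation': [0.464, -1.306, -2.162]}
{'mtx': [[441.726, 0.0, 269.252], [0.0, 441.726, 197.535], [0.0, 0.0, 1.0]], 'origin': [0.426, -0.886, 0.458], 'orientation': [1.196, -0.058, -0.122]}
{'mtx': array([[305.22512222,   0.        , 258.33437917],
       [  0.        , 305.22512222, 195.12929377],
       [  0.        ,   0.        ,   1.        ]]), 'T_tool_cam': array([[ 8.50993352e-04,  9.63500833e-01,  2.67703980e-01,
         6.74929315e-02],
       [ 9.99999594e-01, -8.98869858e-04,  5.62892264e-05,
         4.59005525e-04],
       [ 2.94865755e-04,  2.67703823e-01, -9.63501207e-01,
        -1.42870830e-01],
       [ 0.00000000e+00,  0.00000000e+00,  0.00000000e+00,
         1.00000000e+00]])}
{'time': 0.1, 'q': array([-1.20788441e+00,  2.64690171e-01,  1.60527702e+00, -3.89189353e-05,
        1.27370372e+00, -3.69091140e-02]), 'joint_vel': array([ 0.00127099, -0.00381776, -0.00254154, -0.00089739,  0.00206975,
       -0.00045483]), 'joint_torque': array([ 4.19420667e-04, -5.16709256e+01, -3.68589914e+01, -4.20456288e-06,
        6.30129478e-03, -9.75200805e-06]), 'tool_pos': array([ 0.26248478, -0.621134  ,  0.23005683]), 'tcp_rot': array([-3.07701823e+00, -6.23474127e-01,  5.87047353e-04]), 'wrist_force': array([ 0.83136262,  1.14775335, -0.40353609]), 'torque': array([-0.00684767,  0.02873231, -0.03466871]), 'grip_force': 0.0, 'width': 0.9986441473647274}
```

View pics/scene.png

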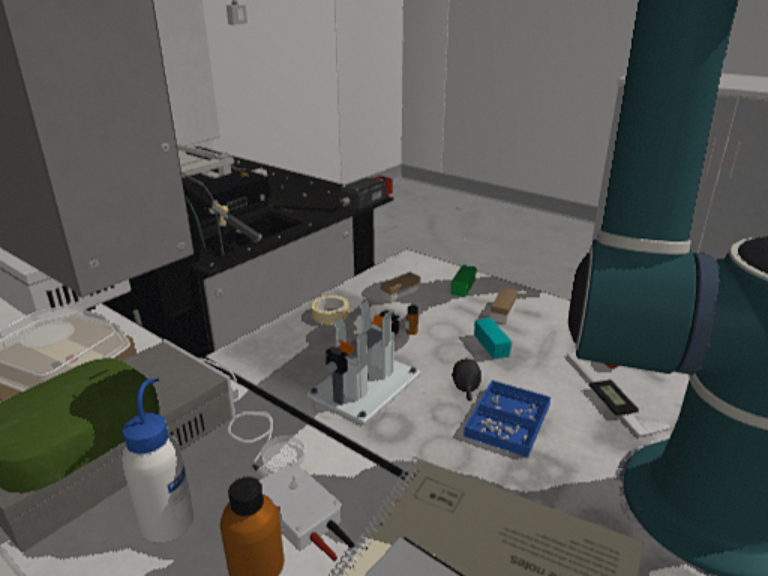

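View pics/side.png

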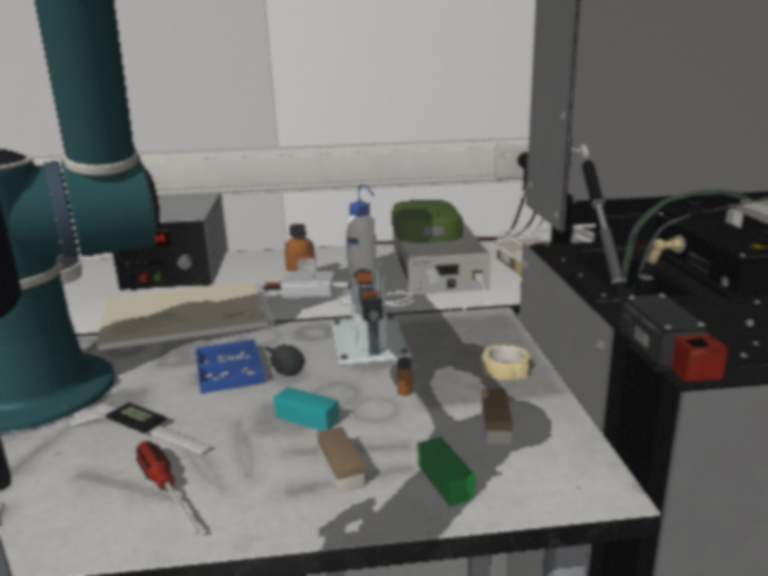

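The side view shows two box candidates with brown lids, at (341,455) and (496,410). The look-alikes are turquoise at (307,408) and green at (445,470), both excluded. The magazine is at (370,335), vial at (404,378) and tape at (506,362). The dish isn't visible yet. Next I'll measure and take one close crop.

```bash
python3 - <<'E'
from h import *
z=np.load('side.npz');im,P=z['im'],z['P']
save('pics/crop.png',im[190:345,160:380],3.6)
hsv=cv2.cvtColor(im,cv2.COLOR_RGB2HSV)
def rep(name,u0,v0,w=45,h=35,zlo=.022,zhi=.045):
    u,v=int(u0/1.5),int(v0/1.5);p=P[v-h:v+h,u-w:u+w].reshape(-1,3)
    p=p[(p[:,2]>zlo)&(p[:,2]<zhi)]
    # component nearest centre
    c=P[v,u];p=p[np.hypot(*(p[:,:2]-c[:2]).T)<.06]
    r=cv2.minAreaRect((p[:,:2]*1000).astype(np.float32));print(name,P[v,u].round(3),len(p),np.median(p[:,2]).round(4),np.round(r[0],1),np.round(r[1],1),round(r[2],1))
rep('A',341,453);rep('B',496,408);rep('teal',307,405);rep('green',445,468);rep('tape',506,366,zlo=.015,zhi=.03)
for n,u,v in[('vial',404,375),('plate c',345,352),('plate r',400,352)]:print(n,P[int(v/1.5),int(u/1.5)].round(3))
for n in['scene','side']:
    z=np.load(n+'.npz');im,P=z['im'],z['P'];hsv=cv2.cvtColor(im,cv2.COLOR_RGB2HSV)
    Z=P[...,2];
    g=P[(Z>.004)&(Z<.016)&(P[...,0]>.3)&(P[...,0]<.9)&(abs(P[...,1])<.6)]
    # occupancy map
    h,_,_=np.histogram2d(g[:,0],g[:,1],bins=[np.arange(.3,.92,.02),np.arange(-.6,.4,.02)])
    print(n);print('\n'.join('%.2f '%(.3+.02*i)+''.join('.' if x<3 else ('+' if x<12 else '#') for x in r) for i,r in enumerate(h)))
    o=(hsv[...,0]<16)&(hsv[...,1]>170)&(hsv[...,2]>90)&(Z>.07)&(Z<.16)&(P[...,0]>.3)
    k,l,st,ct=cv2.connectedComponentsWithStats(o.astype(np.uint8))
    for i in range(1,k):
        if st[i,4]>8: q=P[l==i];print('orange',ct[i]*1.5,st[i,4],np.nanmedian(q,0).round(3),np.nanmin(q,0).round(3),np.nanmax(q,0).round(3))
E
```

```text
A [ 0.426 -0.267  0.033] 643 0.0314 [ 424.7 -253.1] [31.  82.7] 14.9
B [ 0.617 -0.201  0.032] 468 0.0314 [ 621.  -190.9] [83.6 31.1] 80.7
teal [ 0.387 -0.157  0.032] 529 0.0313 [ 385.6 -138.7] [33.  83.2] 55.1
green [ 0.533 -0.31   0.032] 740 0.0313 [ 537.5 -292.6] [32.2 83.6] 16.6
tape [ 0.665 -0.076  0.022] 305 0.0222 [673.2 -48.7] [62.3 67. ] 76.5
vial [ 0.517 -0.099  0.032]
plate c [0.443 0.036 0.009]
plate r [0.525 0.024 0.008]
scene
0.30 ............................######+...######++++.
0.32 ............................#+........+++....##+.
0.34 .......................##.....+................##
0.36 ........................#......................#.
0.38 ...............+.......++........................
0.40 .............+..+++#...#+........................
0.42 ...................#..+.......########.....#.....
0.44 ..............................########....#+#....
0.46 ..............................########....#+#....
0.48 ......................+.........##..+#+...###....
0.50 ................++.......##.....#...##+...#+.....
0.52 .............+++.#........+.....+..###+..#++#..
[... 2460 characters left out ...]
...................+................#.....
0.72 ...........................................+.....
0.74 ...................+############+#++++...........
0.76 ...............######............................
0.78 ...............#....+............................
0.80 ...............#..............................+#+
0.82 ...............#.................................
0.84 ...............#.................................
0.86 ...............#.................................
0.88 ...............#.................................
0.90 .................................................
orange [704.77227723 367.87623762] 303 [ 0.785 -0.349  0.15 ] [ 0.766 -0.351  0.138] [ 0.803 -0.346  0.16 ]
```

View pics/crop.png

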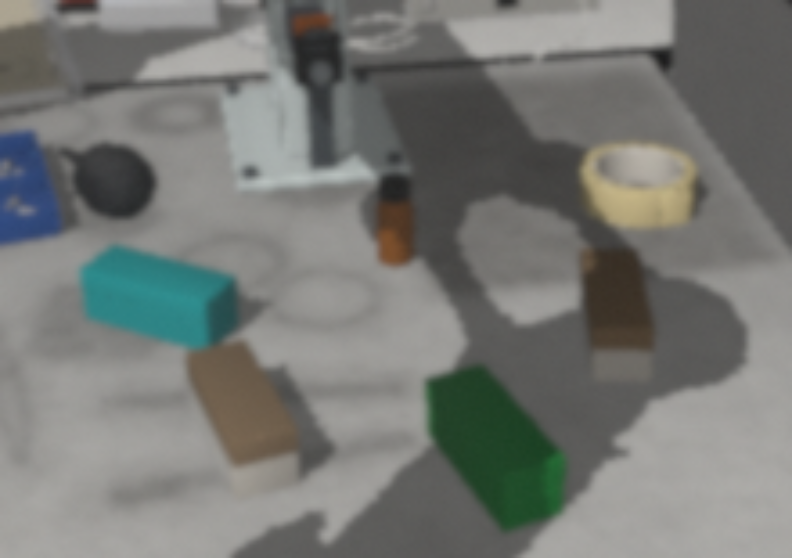

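A and B in the crop, at (243,415) and (617,310), have brown lids and white lower parts, so those are the two boxes. The lips suggest a magazine yaw of about 7°. First I'll go above the magazine for a wrist look.

```bash
cat >> h.py <<'E'
def plan(xyz,boxyaw,ref=None):
    "shift (cm, tool axes) and twist (deg) to reach TCP xyz with tool y along box x (yaw deg of box frame)"
    s=bot.read_state();M=rot(s['tcp_rot']);d=M.T@(np.array(xyz)-s['tool_pos'])*100
    y=np.degrees(np.arctan2(M[1,1],M[0,1]))  # heading of tool y
    out=[]
    dt=(boxyaw-y+90)%180-90
    for k in(dt,dt-180*np.sign(dt)): out.append((round(-k,1),round(s['q'][5],2)))
    print('t',s['time'],'tcp',s['tool_pos'].round(4),'ytool head',y.round(2),'tilt',np.degrees(np.arccos(-M[2,2])).round(2),'shift cm',d.round(2),'twist opts',out)
    print('F',s['wrist_force'].round(1),'w',round(s['width'],3),'g',round(s['grip_force'],1))
E
python3 - <<'E'
from h import *
plan([.4845,.087,.25],7.6)
plan([.4245,-.253,.25],14.9)
E
```

```text
t 0.1 tcp [ 0.2625 -0.6211  0.2301] ytool head -67.09 tilt 0.12 shift cm [ 48.02 -56.59  -1.87] twist opts [(np.float64(-74.7), np.float64(-0.04)), (np.float64(105.3), np.float64(-0.04))]
F [ 0.8  1.1 -0.4] w 0.999 g 0.0
t 0.1 tcp [ 0.2625 -0.6211  0.2301] ytool head -67.09 tilt 0.12 shift cm [ 29.25 -27.61  -1.94] twist opts [(np.float64(-82.0), np.float64(-0.04)), (np.float64(98.0), np.float64(-0.04))]
F [ 0.8  1.1 -0.4] w 0.999 g 0.0
```

>>> {"fn": "step_arm", "kwargs": {
  "motion": [
    [8.5,29.25,-27.6,-1.9,-82],
    [8.5,29.25,-27.6,-1.9,-82],
    [8.5,29.25,-27.6,-1.9,-82],
    [8.5,29.25,-27.6,-1.9,-82],
    [8.5,29.25,-27.6,-1.9,-82],
    [8.5,29.25,-27.6,-1.9,-82],
    [8.5,29.25,-27.6,-1.9,-82],
    [8.5,29.25,-27.6,-1.9,-82],
    [8.5,29.25,-27.6,-1.9,-82],
    [8.5,29.25,-27.6,-1.9,-82],
    [8.5,29.25,-27.6,-1.9,-82],
    [8.5,29.25,-27.6,-1.9,-82]
  ],
  "force": 50
}}

```text
time: 1.3
tool_pos: [0.4245, -0.2536, 0.2499]
tcp_rot: [-1.917, -2.488, 0.0]
wrist_force: [0.1, 0.4, 0.5]
width: 0.995
grip_force: 0.0
```

```bash
cat >> h.py <<'E'
def boxfit(P,c,rad=.06,zlo=.02,zhi=.045):
    p=P.reshape(-1,3);p=p[(p[:,2]>zlo)&(p[:,2]<zhi)&(np.hypot(p[:,0]-c[0],p[:,1]-c[1])<rad)]
    r=cv2.minAreaRect((p[:,:2]*1000).astype(np.float32));print('box',len(p),np.median(p[:,2]).round(4),np.round(r[0],1),np.round(r[1],1),round(r[2],1))
E
python3 - <<'E'
from h import *
im,d,P=grab('wrist');save('pics/w1.png',im,1.5)
boxfit(P,(.425,-.253))
plan([.4845,.087,.28],7.6)
E
```

```text
box 1755 0.0318 [ 425.4 -252.4] [30.9 81. ] 14.8
t 1.35 tcp [ 0.4244 -0.2538  0.25  ] ytool head 14.78 tilt 0.04 shift cm [31.42 14.5  -2.99] twist opts [(np.float64(7.2), np.float64(-0.85)), (np.float64(-172.8), np.float64(-0.85))]
F [-0.4 -0.4 -0.1] w 0.995 g 0.0
```

View pics/w1.png

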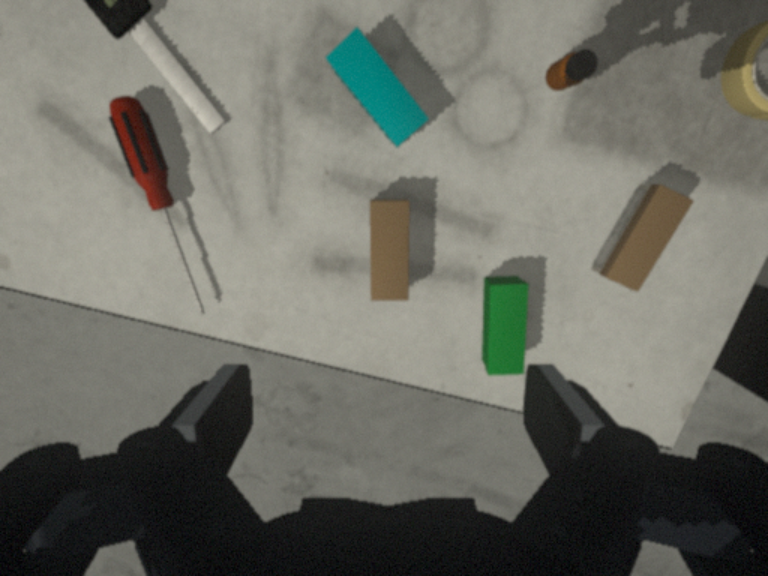

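The wrist view shows brown box A at (390,250), aligned with the fingers; the green box at (505,325) has clearance. Now the magazine.

>>> {"fn": "step_arm", "kwargs": {
  "motion": [
    [8.5,31.4,14.5,-3,7.2],
    [8.5,31.4,14.5,-3,7.2],
    [8.5,31.4,14.5,-3,7.2],
    [8.5,31.4,14.5,-3,7.2],
    [8.5,31.4,14.5,-3,7.2],
    [8.5,31.4,14.5,-3,7.2],
    [8.5,31.4,14.5,-3,7.2],
    [8.5,31.4,14.5,-3,7.2],
    [8.5,31.4,14.5,-3,7.2],
    [8.5,31.4,14.5,-3,7.2]
  ]
}}

```text
time: 2.35
tool_pos: [0.4839, 0.0859, 0.2799]
tcp_rot: [-2.069, -2.364, 0.002]
wrist_force: [-0.5, -0.4, -1.0]
width: 0.995
grip_force: 0.0
```

```bash
python3 - <<'E'
from h import *
im,d,P=grab('wrist');save('pics/w2.png',im[0:384],1.5);np.savez('w2.npz',im=im,P=P)
p=P.reshape(-1,3);q=p[(p[:,2]>.005)&(p[:,2]<.0115)&(abs(p[:,0]-.484)<.085)&(abs(p[:,1]-.087)<.1)]
r=cv2.minAreaRect((q[:,:2]*1000).astype(np.float32));print('plate',len(q),r)
q=p[(p[:,2]>.11)&(p[:,2]<.135)&(abs(p[:,0]-.484)<.06)&(abs(p[:,1]-.087)<.08)]
r=cv2.minAreaRect((q[:,:2]*1000).astype(np.float32));print('rails',len(q),r,np.percentile(q[:,2],[50,99]))
h=cv2.cvtColor(im,cv2.COLOR_RGB2HSV);o=(h[...,0]<18)&(h[...,1]>150)&(h[...,2]>80)
k,l,st,ct=cv2.connectedComponentsWithStats(o.astype(np.uint8))
for i in range(1,k):
    if st[i,4]>20:q=P[l==i];print('or',ct[i]*1.5,st[i,4],np.nanmedian(q,0).round(4),np.nanmin(q,0).round(3),np.nanmax(q,0).round(3))
E
```

```text
plate 4525 ((483.3647155761719, 82.59954833984375), (110.26403045654297, 150.11549377441406), 2.797366142272949)
rails 692 ((483.45733642578125, 82.95045471191406), (51.61040496826172, 77.91278076171875), 2.7879180908203125) [0.12215649 0.12742843]
or [392.132287   199.98766816] 446 [0.481  0.1296 0.0943] [0.469 0.119 0.091] [0.493 0.141 0.105]
or [381.33023873 323.99204244] 377 [0.4853 0.0401 0.0952] [0.473 0.024 0.075] [0.498 0.048 0.105]
```

View pics/w2.png

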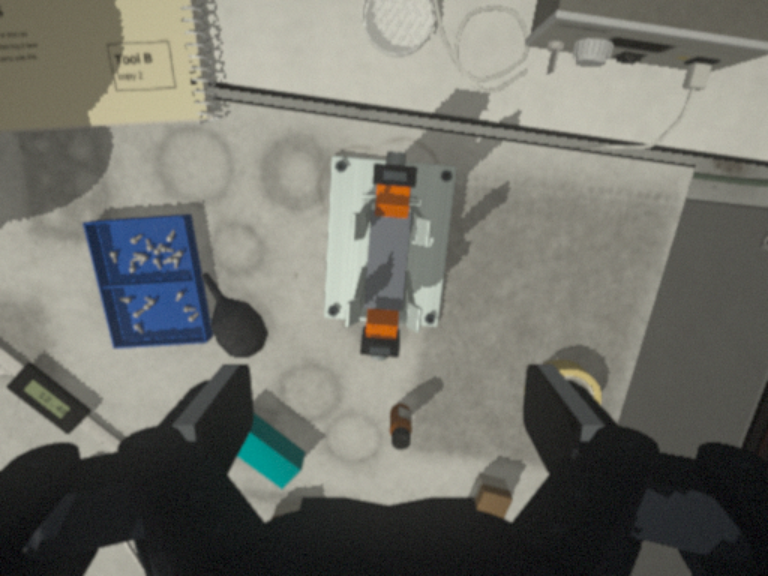

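The wrist view shows the magazine at (390,245) with orange lips at (392,200) and (381,324). Plate and rails both give centre (483.4, 82.8) mm and yaw 2.8°. Now I'll pick box A.

```bash
python3 - <<'E'
from h import *
plan([.4254,-.2524,.10],14.8)
plan([.4254,-.2524,.003],14.8)
E
```

```text
t 2.4 tcp [0.4839 0.0856 0.2799] ytool head 7.56 tilt 0.06 shift cm [-32.73 -10.23  18.01] twist opts [(np.float64(-7.2), np.float64(-0.01)), (np.float64(172.8), np.float64(-0.01))]
F [ 0.  -0.3  0.3] w 0.997 g 0.0
t 2.4 tcp [0.4839 0.0856 0.2799] ytool head 7.56 tilt 0.06 shift cm [-32.72 -10.22  27.71] twist opts [(np.float64(-7.2), np.float64(-0.01)), (np.float64(172.8), np.float64(-0.01))]
F [ 0.  -0.3  0.3] w 0.997 g 0.0
```

>>> {"fn": "step_arm", "kwargs": {
  "motion": [
    [6,-5,-1.6,0,-7.2],
    [6,-10,-3.1,0,-7.2],
    [6,-15,-4.7,2,-7.2],
    [6,-20,-6.2,4,-7.2],
    [6,-24,-7.5,7,-7.2],
    [6,-28,-8.8,10,-7.2],
    [6,-31,-9.7,13,-7.2],
    [6,-32.7,-10.2,16,-7.2],
    [6,-32.7,-10.2,19,-7.2],
    [6,-32.7,-10.2,21,-7.2],
    [6,-32.7,-10.2,21,-7.2],
    [6,-32.7,-10.2,21,-7.2]
  ]
}}

```text
time: 3.6
tool_pos: [0.426, -0.2516, 0.0704]
tcp_rot: [-1.917, -2.488, 0.0]
wrist_force: [0.4, -0.3, -0.2]
width: 0.701
grip_force: 0.0
```

```bash
python3 - <<'E'
from h import *
plan([.4254,-.2524,.003],14.8)
E
```

```text
t 3.6 tcp [ 0.426  -0.2516  0.0704] ytool head 14.77 tilt 0.04 shift cm [-0.06 -0.07  6.74] twist opts [(np.float64(-0.0), np.float64(-0.84)), (np.float64(180.0), np.float64(-0.84))]
F [ 0.4 -0.3 -0.2] w 0.701 g 0.0
```

>>> {"fn": "step_arm", "kwargs": {
  "motion": [
    [6,0,0,2,0],
    [6,-0.1,-0.1,4,0],
    [6,-0.1,-0.1,5.5,0],
    [6,-0.1,-0.1,6.3,0],
    [6,-0.1,-0.1,6.7,0],
    [6,-0.1,-0.1,6.7,0],
    [2,-0.1,-0.1,6.7,0],
    [2,-0.1,-0.1,6.7,0],
    [2,-0.1,-0.1,6.7,0],
    [2,-0.1,-0.1,6.7,0],
    [2,-0.1,-0.1,6.7,0],
    [2,-0.1,-0.1,6.7,0]
  ],
  "force": 50
}}

```text
time: 4.8
tool_pos: [0.4271, -0.2525, 0.0044]
tcp_rot: [1.913, 2.489, 0.0]
wrist_force: [-0.8, -0.4, 6.2]
width: 0.341
grip_force: 50.9
```

```bash
python3 - <<'E'
from h import *
plan([.4834,.0828,.20],2.8)
E
```

```text
t 4.8 tcp [ 0.4271 -0.2525  0.0044] ytool head 14.91 tilt 0.12 shift cm [ 30.93  14.09 -19.59] twist opts [(np.float64(12.1), np.float64(-0.84)), (np.float64(-167.9), np.float64(-0.84))]
F [-0.8 -0.4  6.2] w 0.341 g 50.9
```

>>> {"fn": "step_arm", "kwargs": {
  "motion": [
    [2,0,0,-2,0],
    [2,0,0,-6,0],
    [2,2,1,-11,2],
    [2,6,3,-16,5],
    [2,11,5,-20,8],
    [2,15,7,-22.6,12.1],
    [2,20,9,-22.6,12.1],
    [2,24,11,-22.6,12.1],
    [2,28,12.8,-22.6,12.1],
    [2,30,13.7,-22.6,12.1],
    [2,30.9,14.1,-22.6,12.1],
    [2,30.9,14.1,-22.6,12.1],
    [2,30.9,14.1,-22.6,12.1]
  ]
}}

```text
time: 6.1
tool_pos: [0.4823, 0.0822, 0.2287]
tcp_rot: [-2.166, -2.275, 0.003]
wrist_force: [-0.4, 0.4, -0.7]
width: 0.338
grip_force: 50.2
```

```bash
cat >> h.py <<'E'
def heldfit(P):
    s=bot.read_state();M=rot(s['tcp_rot']);q=((P-s['tool_pos'])@M).reshape(-1,3)  # tool coords
    q=q[(abs(q[:,1])<.02)&(abs(q[:,0])<.06)&(q[:,2]>-.04)&(q[:,2]<.004)]
    print('held box tool xyz range',np.percentile(q,[1,99],axis=0).round(4).tolist(),len(q))
    t=q[q[:,2]<np.percentile(q[:,2],50)+.003]
    r=cv2.minAreaRect((t[:,:2]*1000).astype(np.float32));print('top',np.median(t[:,2]),r)
def magfit(P,c=(.4834,.0828)):
    p=P.reshape(-1,3)
    q=p[(p[:,2]>.005)&(p[:,2]<.0115)&(abs(p[:,0]-c[0])<.085)&(abs(p[:,1]-c[1])<.1)]
    print('plate',len(q),cv2.minAreaRect((q[:,:2]*1000).astype(np.float32)))
E
python3 - <<'E'
from h import *
im,d,P=grab('wrist');save('pics/w3.png',im,1.5);np.savez('w3.npz',im=im,P=P)
heldfit(P);magfit(P);plan([.4834,.0828,.135],2.8)
E
```

```text
held box tool xyz range [[-0.0279, -0.0184, -0.0386], [0.0416, 0.0183, -0.0027]] 13538
top -0.027391259124726387 ((5.473854064941406, 0.0012359619140625), (39.932823181152344, 72.64641571044922), 89.68109130859375)
plate 3786 ((483.3211975097656, 83.02518463134766), (110.12939453125, 148.96665954589844), 2.848905563354492)
t 6.15 tcp [0.4824 0.0817 0.2287] ytool head 2.75 tilt 0.08 shift cm [0.11 0.11 9.37] twist opts [(np.float64(-0.0), np.float64(0.07)), (np.float64(180.0), np.float64(0.07))]
F [-0.2 -0.5 -0.5] w 0.342 g 50.2
```

View pics/w3.png

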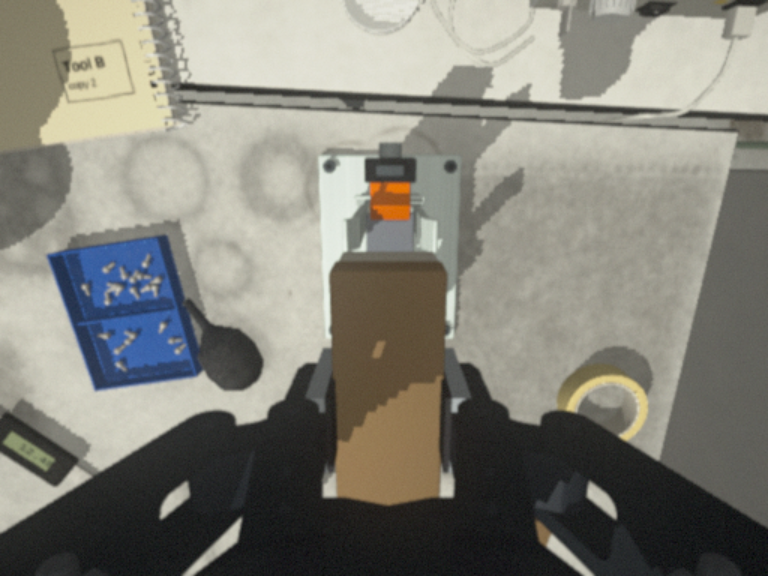

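The wrist view shows box A held straight (front edge at row 262), with the magazine's rear lip at (390,200). Next I'll refine the box offset along the long axis from its front edge.

```bash
python3 - <<'E'
from h import *
z=np.load('w3.npz');P=z['P'];s=bot.read_state();M=rot(s['tcp_rot']);q=((P-s['tool_pos'])@M)
m=(abs(q[...,1])<.02)&(q[...,0]>-.02)&(q[...,0]<.06)&(q[...,2]>-.031)&(q[...,2]<-.0225)
for c in range(225,296,14):
    v=np.where(m[:,c])[0]; print(c,v.min(),q[v.min():v.min()+4,c].round(4).tolist()[::2])
for r in(190,205,215):
    v=np.where(m[r])[0];print(r,v.min(),v.max(),q[r,v.min()].round(4),q[r,v.max()].round(4))
E
```

```text
225 178 [[0.0415, -0.0135, -0.0228], [0.0412, -0.0133, -0.0251]]
239 178 [[0.0417, -0.0078, -0.0239], [0.0416, -0.0076, -0.027]]
253 178 [[0.0416, -0.0023, -0.0232], [0.0412, -0.0022, -0.0253]]
267 178 [[0.0417, 0.0033, -0.0234], [0.0415, 0.0033, -0.0262]]
281 178 [[0.0415, 0.009, -0.0228], [0.0416, 0.0087, -0.027]]
295 179 [[0.0415, 0.0144, -0.0246], [0.0415, 0.014, -0.0282]]
190 220 297 [ 0.0376 -0.0152 -0.0269] [ 0.0377  0.015  -0.027 ]
205 220 297 [ 0.031  -0.0155 -0.0257] [ 0.0316  0.0152 -0.0272]
215 221 296 [ 0.0274 -0.015  -0.0274] [ 0.0273  0.015  -0.0269]
```

>>> {"fn": "step_arm", "kwargs": {
  "motion": [
    [2,0,0.1,3,0],
    [2,0,0.1,6,0],
    [2,0,0.1,8,0],
    [2,0,0.1,9,0],
    [2,0,0.1,9.2,0],
    [2,0,0.1,9.2,0],
    [2,0,0.1,9.2,0]
  ]
}}

```text
time: 6.85
tool_pos: [0.4851, 0.0828, 0.1387]
tcp_rot: [2.166, 2.273, 0.003]
wrist_force: [1.5, 0.8, -1.0]
width: 0.34
grip_force: 50.2
```

```bash
python3 - <<'E'
from h import *
plan([.4834,.0818,.13],2.8)
E
```

```text
t 6.85 tcp [0.4851 0.0828 0.1387] ytool head 2.77 tilt 0.14 shift cm [-0.09 -0.17  0.87] twist opts [(np.float64(-0.0), np.float64(0.07)), (np.float64(180.0), np.float64(0.07))]
F [ 1.5  0.8 -1. ] w 0.34 g 50.2
```

>>> {"fn": "step_arm", "kwargs": {
  "motion": [
    [2,0,0,0,0],
    [2,0,0,0,0]
  ]
}}

```text
time: 7.05
tool_pos: [0.4846, 0.0831, 0.1383]
tcp_rot: [2.165, 2.274, 0.002]
wrist_force: [-0.3, 0.4, -1.4]
width: 0.345
grip_force: 50.2
```

>>> {"fn": "step_arm", "kwargs": {
  "motion": [
    [2,0,0,0,0]
  ]
}}

```text
time: 7.15
tool_pos: [0.4843, 0.0832, 0.1379]
tcp_rot: [2.166, 2.275, 0.001]
wrist_force: [-0.4, -0.8, -1.2]
width: 0.342
grip_force: 50.2
```

>>> {"fn": "step_arm", "kwargs": {
  "motion": [
    [2,0,0,0,0]
  ]
}}

```text
time: 7.25
tool_pos: [0.484, 0.0832, 0.1376]
tcp_rot: [2.166, 2.275, 0.001]
wrist_force: [-0.0, -0.1, -1.4]
width: 0.349
grip_force: 50.2
```

>>> {"fn": "step_arm", "kwargs": {
  "motion": [
    [2,-0.14,0,0,0],
    [2,-0.14,0,0,0],
    [2,-0.14,0,0.2,0],
    [2,-0.14,0,0.4,0],
    [2,-0.14,0,0.6,0],
    [2,-0.14,0,0.8,0],
    [2,-0.14,0,1.0,0],
    [2,-0.14,0,1.2,0],
    [2,-0.14,0,1.4,0],
    [2,-0.14,0,1.6,0],
    [2,-0.14,0,1.8,0],
    [2,-0.14,0,2.0,0]
  ]
}}

```text
time: 8.45
tool_pos: [0.484, 0.0816, 0.1171]
tcp_rot: [-2.166, -2.275, 0.0]
wrist_force: [0.3, -0.4, -1.2]
width: 0.343
grip_force: 50.2
```

>>> {"fn": "step_arm", "kwargs": {
  "motion": [
    [2,0,0,0.1,0],
    [2,0,0,0.2,0]
  ]
}}

```text
time: 8.65
tool_pos: [0.484, 0.0816, 0.1152]
tcp_rot: [-2.166, -2.275, 0.0]
wrist_force: [0.4, 0.4, -0.8]
width: 0.34
grip_force: 50.2
```

>>> {"fn": "step_arm", "kwargs": {
  "motion": [
    [2,0,0,0.2,0],
    [2,0,0,0.4,0],
    [2,0,0,0.6,0],
    [2,0,0,0.8,0],
    [2,0,0,1.0,0]
  ]
}}

```text
time: 9.15
tool_pos: [0.484, 0.0816, 0.1051]
tcp_rot: [-2.166, -2.275, 0.0]
wrist_force: [-0.6, -0.4, -1.4]
width: 0.342
grip_force: 50.2
```

>>> {"fn": "step_arm", "kwargs": {
  "motion": [
    [2,0,0,0.2,0],
    [2,0,0,0.4,0],
    [2,0,0,0.6,0],
    [2,0,0,0.8,0],
    [2,0,0,1.0,0]
  ]
}}

```text
time: 9.65
tool_pos: [0.4847, 0.0817, 0.0961]
tcp_rot: [2.166, 2.274, 0.002]
wrist_force: [-0.4, 1.0, 0.9]
width: 0.346
grip_force: 50.5
```

>>> {"fn": "step_arm", "kwargs": {
  "motion": [
    [2,0,0,0.2,0],
    [2,0,0,0.4,0],
    [2,0,0,0.6,0],
    [2,0,0,0.8,0],
    [2,0,0,1.0,0]
  ]
}}

```text
time: 10.15
tool_pos: [0.4837, 0.0816, 0.0851]
tcp_rot: [-2.166, -2.275, 0.001]
wrist_force: [-0.6, 0.8, 2.5]
width: 0.339
grip_force: 50.5
```

>>> {"fn": "step_arm", "kwargs": {
  "motion": [
    [2,0,0,0.2,0],
    [2,0,0,0.4,0],
    [2,0,0,0.6,0],
    [2,0,0,0.8,0],
    [2,0,0,1.0,0],
    [2,0,0,1.2,0]
  ]
}}

```text
time: 10.75
tool_pos: [0.4838, 0.0816, 0.0731]
tcp_rot: [-2.166, -2.275, 0.001]
wrist_force: [-2.8, -0.0, 3.6]
width: 0.341
grip_force: 50.8
```

>>> {"fn": "step_arm", "kwargs": {
  "motion": [
    [2,0,0,0.2,0],
    [2,0,0,0.4,0],
    [2,0,0,0.6,0],
    [2,0,0,0.8,0]
  ]
}}

```text
time: 11.15
tool_pos: [0.4837, 0.0816, 0.065]
tcp_rot: [-2.166, -2.275, 0.001]
wrist_force: [-3.3, -0.6, 1.8]
width: 0.342
grip_force: 50.7
```

>>> {"fn": "step_arm", "kwargs": {
  "motion": [
    [2,0,0,0.2,0],
    [2,0,0,0.4,0],
    [2,0,0,0.6,0],
    [2,0,0,0.8,0],
    [2,0,0,0.8,0]
  ]
}}

```text
time: 11.65
tool_pos: [0.4838, 0.0816, 0.0569]
tcp_rot: [-2.166, -2.275, 0.0]
wrist_force: [-2.7, -0.6, 3.9]
width: 0.345
grip_force: 50.7
```

>>> {"fn": "step_arm", "kwargs": {
  "motion": [
    [2,0,0,-0.1,0],
    [2,0,0,-0.2,0],
    [2,0,0,-0.3,0],
    [2,0,0,-0.3,0]
  ]
}}

```text
time: 12.05
tool_pos: [0.4842, 0.0817, 0.0606]
tcp_rot: [2.166, 2.275, 0.001]
wrist_force: [-2.7, 0.6, 2.4]
width: 0.339
grip_force: 50.7
```

>>> {"fn": "step_arm", "kwargs": {
  "motion": [
    [2,0,0,-0.1,0],
    [2,0,0,-0.2,0],
    [2,0,0,-0.2,0]
  ]
}}

```text
time: 12.35
tool_pos: [0.4842, 0.0817, 0.0626]
tcp_rot: [2.166, 2.275, 0.001]
wrist_force: [-1.2, -0.3, 3.2]
width: 0.341
grip_force: 50.6
```

>>> {"fn": "step_arm", "kwargs": {
  "motion": [
    [2,0,0,-0.1,0],
    [2,0,0,-0.2,0],
    [2,0,0,-0.2,0]
  ]
}}

```text
time: 12.65
tool_pos: [0.4842, 0.0817, 0.0645]
tcp_rot: [2.166, 2.275, 0.001]
wrist_force: [-1.2, 0.7, 2.8]
width: 0.348
grip_force: 50.6
```

>>> {"fn": "step_arm", "kwargs": {
  "motion": [
    [2,0,0,-0.1,0],
    [2,0,0,-0.1,0]
  ]
}}

```text
time: 12.85
tool_pos: [0.4841, 0.0816, 0.0649]
tcp_rot: [2.166, 2.275, 0.001]
wrist_force: [1.2, 0.2, -3.2]
width: 0.34
grip_force: 50.1
```

>>> {"fn": "step_arm", "kwargs": {
  "motion": [
    [2,0,0,-0.1,0],
    [2,0,0,-0.1,0]
  ]
}}

```text
time: 13.05
tool_pos: [0.484, 0.0816, 0.0652]
tcp_rot: [2.166, 2.275, 0.001]
wrist_force: [5.5, 1.1, -11.8]
width: 0.34
grip_force: 50.7
```

>>> {"fn": "step_arm", "kwargs": {
  "motion": [
    [2,0,0,-0.1,0],
    [2,0,0,-0.1,0]
  ]
}}

```text
time: 13.25
tool_pos: [0.4839, 0.0816, 0.0654]
tcp_rot: [2.166, 2.275, 0.001]
wrist_force: [7.2, 1.0, -18.7]
width: 0.342
grip_force: 51.6
```

The box is caught: contact with the lips comes at a TCP height of about 0.0647. I'll relax the upward pull and release.

>>> {"fn": "step_arm", "kwargs": {
  "motion": [
    [2,0,0,0.1,0],
    [2,0,0,0.2,0],
    [2,0,0,0.26,0],
    [2,0,0,0.26,0]
  ]
}}

```text
time: 13.65
tool_pos: [0.4841, 0.0816, 0.0649]
tcp_rot: [2.166, 2.275, 0.0]
wrist_force: [1.3, -0.3, -4.0]
width: 0.342
grip_force: 53.7
```

>>> {"fn": "step_arm", "kwargs": {
  "motion": [
    [3.4,0,0,0,0],
    [4.2,0,0,0,0],
    [5,0,0,0,0],
    [5,0,0,0,0],
    [5,0,0,0,0],
    [5,0,0,0,0]
  ]
}}

```text
time: 14.25
tool_pos: [0.4839, 0.0816, 0.0647]
tcp_rot: [-2.166, -2.275, 0.0]
wrist_force: [-0.7, 0.2, -0.1]
width: 0.585
grip_force: 0.0
```

>>> {"fn": "step_arm", "kwargs": {
  "motion": [
    [5,0,0,-2,0],
    [5,0,0,-5,0],
    [5,0,0,-10,0],
    [5,0,0,-15,0],
    [5,0,0,-15,0],
    [5,0,0,-15,0]
  ]
}}

```text
time: 14.85
tool_pos: [0.4853, 0.0818, 0.2167]
tcp_rot: [2.164, 2.273, 0.005]
wrist_force: [0.2, 0.5, 0.3]
width: 0.587
grip_force: 0.0
```

```bash
python3 - <<'E'
from h import *
im,d,P=grab('wrist');save('pics/w4.png',im,1.2)
magfit(P)
boxfit(P,(.4834,.0828),.045,.08,.1)
im,d,P=grab('side');boxfit(P,(.621,-.191))
plan([.6205,-.191,.20],-9.3)
E
```

```text
plate 5843 ((483.3086242675781, 82.95361328125), (110.12186431884766, 148.0379638671875), 2.846677541732788)
box 3232 0.0923 [483.2  84.3] [43.2 86.9] 2.8
box 489 0.0312 [ 620.9 -191.3] [81.9 31.4] 80.9
t 14.95 tcp [0.483  0.0815 0.2134] ytool head 2.81 tilt 0.12 shift cm [-27.89  12.4    1.31] twist opts [(np.float64(12.1), np.float64(0.07)), (np.float64(-167.9), np.float64(0.07))]
F [-1.1  0.2 -0.8] w 0.585 g 0.0
```

View pics/w4.png

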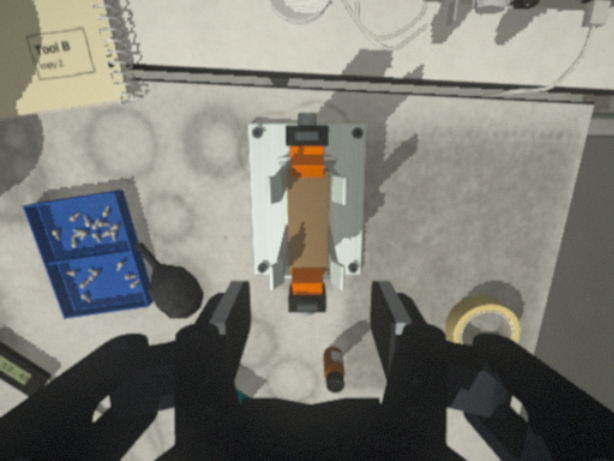

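The wrist view shows box A in the well at (308,220), with both orange lips, at (308,160) and (308,282), over its ends: caught and level. Now box B.

>>> {"fn": "step_arm", "kwargs": {
  "motion": [
    [6,-4.5,2,0,12],
    [6,-9,4,0,12],
    [6,-13.5,6,0,12],
    [6,-18,8,0,12],
    [6,-22,9.8,0,12],
    [6,-26,11.6,0,12],
    [6,-27.9,12.4,1,12],
    [6,-27.9,12.4,1,12],
    [6,-27.9,12.4,1,12],
    [6,-27.9,12.4,1,12],
    [6,-27.9,12.4,1,12]
  ]
}}

```text
time: 16.05
tool_pos: [0.621, -0.1897, 0.2046]
tcp_rot: [-2.391, -2.037, 0.0]
wrist_force: [-0.3, -0.2, 0.3]
width: 0.701
grip_force: 0.0
```

```bash
python3 - <<'E'
from h import *
im,d,P=grab('wrist');boxfit(P,(.621,-.191))
plan([.6209,-.191,.003],-9.2)
E
```

```text
box 2213 0.0318 [ 621.7 -190.4] [81.3 31. ] 81.1
t 16.1 tcp [ 0.6213 -0.1897  0.2049] ytool head -9.11 tilt 0.01 shift cm [-1.300e-01 -2.000e-02  2.019e+01] twist opts [(np.float64(0.1), np.float64(-0.18)), (np.float64(-179.9), np.float64(-0.18))]
F [ 0.  -0.5 -0. ] w 0.704 g 0.0
```

>>> {"fn": "step_arm", "kwargs": {
  "motion": [
    [6,-0.06,0.05,4,0],
    [6,-0.06,0.05,9,0],
    [6,-0.06,0.05,13.5,0],
    [6,-0.06,0.05,16.5,0],
    [6,-0.06,0.05,18.5,0],
    [6,-0.06,0.05,19.6,0],
    [6,-0.06,0.05,20,0],
    [6,-0.06,0.05,20,0],
    [2,-0.06,0.05,20,0],
    [2,-0.06,0.05,20,0],
    [2,-0.06,0.05,20,0],
    [2,-0.06,0.05,20,0],
    [2,-0.06,0.05,20,0],
    [2,-0.06,0.05,20,0]
  ],
  "force": 50
}}

```text
time: 17.5
tool_pos: [0.6234, -0.1922, 0.0067]
tcp_rot: [2.39, 2.034, 0.003]
wrist_force: [0.6, 0.7, 6.2]
width: 0.34
grip_force: 50.9
```

```bash
python3 - <<'E'
from h import *
plan([.4834,.0818,.23],2.8)
E
```

```text
t 17.5 tcp [ 0.6234 -0.1922  0.0067] ytool head -9.2 tilt 0.19 shift cm [ 24.8  -18.13 -22.41] twist opts [(np.float64(-12.0), np.float64(-0.18)), (np.float64(168.0), np.float64(-0.18))]
F [0.6 0.7 6.2] w 0.34 g 50.9
```

>>> {"fn": "step_arm", "kwargs": {
  "motion": [
    [2,0,0,-2,0],
    [2,0,0,-6,0],
    [2,1,-1,-11,0],
    [2,4,-3,-15,-4],
    [2,7.5,-5.5,-19,-8],
    [2,11,-8,-22.4,-12],
    [2,15,-11,-22.4,-12],
    [2,19,-14,-22.4,-12],
    [2,22,-16.2,-22.4,-12],
    [2,24,-17.6,-22.4,-12],
    [2,24.8,-18.1,-22.4,-12],
    [2,24.8,-18.1,-22.4,-12],
    [2,24.8,-18.1,-22.4,-12],
    [2,24.8,-18.1,-22.4,-12],
    [2,24.8,-18.1,-22.4,-12],
    [2,24.8,-18.1,-22.4,-12],
    [2,24.8,-18.1,-22.4,-12],
    [2,24.8,-18.1,-22.4,-12]
  ]
}}

```text
time: 19.3
tool_pos: [0.4829, 0.0818, 0.2286]
tcp_rot: [-2.167, -2.275, 0.0]
wrist_force: [0.1, 0.2, -1.1]
width: 0.341
grip_force: 50.1
```

```bash
python3 - <<'E'
from h import *
im,d,P=grab('wrist');save('pics/w5.png',im,1.2)
s=bot.read_state();M=rot(s['tcp_rot']);q=((P-s['tool_pos'])@M)
m=(abs(q[...,1])<.02)&(q[...,0]>-.02)&(q[...,0]<.06)&(q[...,2]>-.031)&(q[...,2]<-.018)
for c in range(225,296,14):
    v=np.where(m[:,c])[0]; print(c,v.min(),q[v.min()+1:v.min()+4,c].round(4).tolist()[::2])
t=q[m];print(np.median(t[t[:,0]<.035][:,2]))
magfit(P);plan([.4834,.0818,.14],2.8)
E
```

```text
225 174 [[0.0418, -0.0135, -0.0211], [0.0418, -0.0131, -0.025]]
239 173 [[0.0419, -0.0079, -0.0195], [0.0418, -0.0077, -0.0233]]
253 174 [[nan, nan, nan], [0.0418, -0.0021, -0.0248]]
267 174 [[0.0418, 0.0035, -0.0212], [0.0415, 0.0035, -0.0235]]
281 173 [[0.0422, 0.0092, -0.0208], [0.042, 0.009, -0.0239]]
295 174 [[0.0417, 0.015, -0.0204], [0.042, 0.0144, -0.0257]]
-0.0251537711198362
plate 3702 ((483.2904052734375, 82.95620727539062), (110.09481048583984, 148.65435791015625), 2.8372254371643066)
t 19.35 tcp [0.4829 0.0819 0.2286] ytool head 2.79 tilt 0.01 shift cm [-0.01  0.05  8.86] twist opts [(np.float64(-0.0), np.float64(0.07)), (np.float64(180.0), np.float64(0.07))]
F [-0.4 -0.3 -1.2] w 0.344 g 50.1
```

View pics/w5.png

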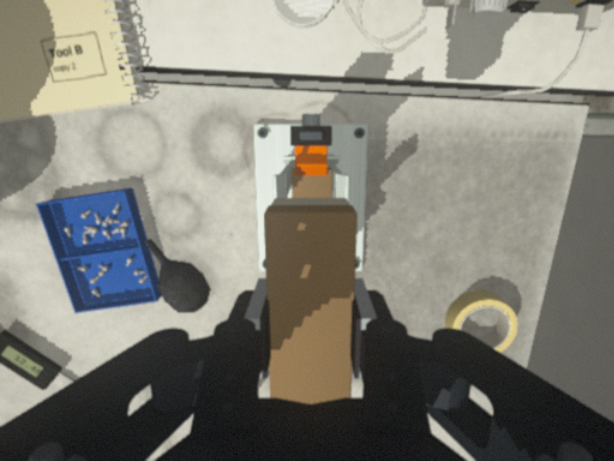

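The wrist view shows box B held straight (top edge at row 205), with box A still under the lips at (312,185). Descending now.

>>> {"fn": "step_arm", "kwargs": {
  "motion": [
    [2,-0.04,0.06,3,0],
    [2,-0.04,0.06,6,0],
    [2,-0.04,0.06,7.6,0],
    [2,-0.04,0.06,8.4,0],
    [2,-0.04,0.06,8.6,0],
    [2,-0.04,0.06,8.6,0],
    [2,-0.04,0.06,8.6,0],
    [2,-0.04,0.06,8.6,0],
    [2,-0.04,0.06,8.6,0],
    [2,-0.04,0.06,8.6,0]
  ]
}}

```text
time: 20.35
tool_pos: [0.4838, 0.0818, 0.1432]
tcp_rot: [2.166, 2.275, 0.001]
wrist_force: [0.8, -0.3, -1.2]
width: 0.343
grip_force: 50.1
```

>>> {"fn": "step_arm", "kwargs": {
  "motion": [
    [2,0,0,0.2,0],
    [2,0,0,0.4,0],
    [2,0,0,0.6,0],
    [2,0,0,0.8,0],
    [2,0,0,1.0,0],
    [2,0,0,1.2,0],
    [2,0,0,1.4,0],
    [2,0,0,1.6,0],
    [2,0,0,1.8,0],
    [2,0,0,2.0,0]
  ]
}}

```text
time: 21.35
tool_pos: [0.4835, 0.0817, 0.1225]
tcp_rot: [2.166, 2.275, 0.0]
wrist_force: [0.4, -1.1, -0.6]
width: 0.342
grip_force: 50.1
```

>>> {"fn": "step_arm", "kwargs": {
  "motion": [
    [2,0,0,0.2,0],
    [2,0,0,0.4,0],
    [2,0,0,0.6,0],
    [2,0,0,0.8,0],
    [2,0,0,1.0,0],
    [2,0,0,1.2,0],
    [2,0,0,1.4,0],
    [2,0,0,1.6,0],
    [2,0,0,1.8,0],
    [2,0,0,2.0,0]
  ]
}}

```text
time: 22.35
tool_pos: [0.4839, 0.0818, 0.1031]
tcp_rot: [2.166, 2.275, 0.001]
wrist_force: [-0.8, 0.1, 3.7]
width: 0.342
grip_force: 50.5
```

>>> {"fn": "step_arm", "kwargs": {
  "motion": [
    [2,0,0,0.1,0],
    [2,0,0,0.2,0],
    [2,0,0,0.3,0],
    [2,0,0,0.4,0],
    [2,0,0,0.5,0],
    [2,0,0,0.6,0]
  ]
}}

```text
time: 22.95
tool_pos: [0.4843, 0.0818, 0.0982]
tcp_rot: [2.165, 2.275, 0.002]
wrist_force: [-3.4, 1.3, 15.3]
width: 0.337
grip_force: 52.0
```

>>> {"fn": "step_arm", "kwargs": {
  "motion": [
    [2,0,0,0.1,0],
    [2,0,0,0.2,0],
    [2,0,0,0.3,0],
    [2,0,0,0.4,0],
    [2,0,0,0.5,0],
    [2,0,0,0.6,0]
  ]
}}

```text
time: 23.55
tool_pos: [0.4842, 0.0818, 0.0908]
tcp_rot: [2.166, 2.274, 0.002]
wrist_force: [2.6, 0.1, 3.7]
width: 0.339
grip_force: 50.7
```

>>> {"fn": "step_arm", "kwargs": {
  "motion": [
    [2,0,0,0.1,0],
    [2,0,0,0.2,0],
    [2,0,0,0.3,0],
    [2,0,0,0.4,0],
    [2,0,0,0.5,0]
  ]
}}

```text
time: 24.05
tool_pos: [0.4836, 0.0817, 0.0857]
tcp_rot: [2.166, 2.275, 0.0]
wrist_force: [3.2, 0.1, 3.8]
width: 0.339
grip_force: 50.8
```

>>> {"fn": "step_arm", "kwargs": {
  "motion": [
    [2,0,0,0.1,0],
    [2,0,0,0.2,0],
    [2,0,0,0.3,0],
    [2,0,0,0.4,0],
    [2,0,0,0.5,0]
  ]
}}

```text
time: 24.55
tool_pos: [0.4836, 0.0817, 0.0807]
tcp_rot: [2.166, 2.275, 0.0]
wrist_force: [3.2, 0.1, 4.6]
width: 0.343
grip_force: 50.8
```

>>> {"fn": "step_arm", "kwargs": {
  "motion": [
    [2,0,0,0.1,0],
    [2,0,0,0.2,0],
    [2,0,0,0.3,0],
    [2,0,0,0.4,0],
    [2,0,0,0.5,0]
  ]
}}

```text
time: 25.05
tool_pos: [0.4836, 0.0817, 0.0757]
tcp_rot: [2.166, 2.275, 0.0]
wrist_force: [3.6, 0.1, 4.3]
width: 0.34
grip_force: 50.9
```

>>> {"fn": "step_arm", "kwargs": {
  "motion": [
    [2,0,0,0.1,0],
    [2,0,0,0.2,0],
    [2,0,0,0.3,0],
    [2,0,0,0.4,0],
    [2,0,0,0.5,0]
  ]
}}

```text
time: 25.55
tool_pos: [0.4836, 0.0817, 0.0707]
tcp_rot: [2.166, 2.275, 0.0]
wrist_force: [4.4, 0.5, 5.4]
width: 0.343
grip_force: 50.9
```

>>> {"fn": "step_arm", "kwargs": {
  "motion": [
    [2,0,0,0.05,0],
    [2,0,0,0.1,0]
  ]
}}

```text
time: 25.75
tool_pos: [0.4836, 0.0817, 0.0697]
tcp_rot: [2.166, 2.275, 0.0]
wrist_force: [4.4, -0.2, 6.0]
width: 0.341
grip_force: 50.9
```

>>> {"fn": "step_arm", "kwargs": {
  "motion": [
    [2,0,0,0.05,0],
    [2,0,0,0.1,0]
  ]
}}

```text
time: 25.95
tool_pos: [0.4837, 0.0817, 0.0688]
tcp_rot: [2.166, 2.275, 0.001]
wrist_force: [4.0, 0.7, 5.6]
width: 0.342
grip_force: 50.9
```

>>> {"fn": "step_arm", "kwargs": {
  "motion": [
    [2,0,0,0.05,0],
    [2,0,0,0.1,0]
  ]
}}

```text
time: 26.15
tool_pos: [0.4836, 0.0817, 0.0677]
tcp_rot: [2.166, 2.275, 0.0]
wrist_force: [4.3, 0.1, 2.6]
width: 0.337
grip_force: 50.7
```

>>> {"fn": "step_arm", "kwargs": {
  "motion": [
    [2,0,0,0.03,0],
    [2,0,0,0.06,0]
  ]
}}

```text
time: 26.35
tool_pos: [0.4834, 0.0817, 0.0669]
tcp_rot: [-2.166, -2.275, 0.0]
wrist_force: [2.8, 1.6, 5.3]
width: 0.338
grip_force: 50.8
```

>>> {"fn": "step_arm", "kwargs": {
  "motion": [
    [2,0,0,0.03,0],
    [2,0,0,0.06,0]
  ]
}}

```text
time: 26.55
tool_pos: [0.4835, 0.0817, 0.0668]
tcp_rot: [-2.166, -2.275, 0.0]
wrist_force: [2.2, 0.1, 7.2]
width: 0.341
grip_force: 51.0
```

>>> {"fn": "step_arm", "kwargs": {
  "motion": [
    [2,0,0,0.03,0],
    [2,0,0,0.06,0],
    [2,0,0,0.06,0]
  ]
}}

```text
time: 26.85
tool_pos: [0.4836, 0.0817, 0.0666]
tcp_rot: [-2.166, -2.275, 0.0]
wrist_force: [2.0, -0.2, 9.3]
width: 0.338
grip_force: 51.4
```

>>> {"fn": "step_arm", "kwargs": {
  "motion": [
    [2,0,0,0.03,0],
    [2,0,0,0.03,0],
    [2,0,0,0.03,0]
  ]
}}

```text
time: 27.15
tool_pos: [0.4836, 0.0817, 0.0665]
tcp_rot: [-2.166, -2.275, 0.0]
wrist_force: [1.2, -0.6, 9.8]
width: 0.34
grip_force: 51.6
```

>>> {"fn": "step_arm", "kwargs": {
  "motion": [
    [2,0,0,0.05,0],
    [2,0,0,0.1,0],
    [2,0,0,0.1,0]
  ]
}}

```text
time: 27.45
tool_pos: [0.4836, 0.0817, 0.0661]
tcp_rot: [-2.166, -2.275, 0.0]
wrist_force: [-1.0, 0.1, 14.6]
width: 0.343
grip_force: 52.2
```

>>> {"fn": "step_arm", "kwargs": {
  "motion": [
    [2,0,0,0.05,0],
    [2,0,0,0.1,0],
    [2,0,0,0.1,0]
  ]
}}

```text
time: 27.75
tool_pos: [0.4837, 0.0818, 0.0656]
tcp_rot: [-2.166, -2.275, 0.0]
wrist_force: [-2.2, -0.5, 19.0]
width: 0.334
grip_force: 52.7
```

19 N is past the 14 N catch point. I'll ease up and check that the lips hold.

>>> {"fn": "step_arm", "kwargs": {
  "motion": [
    [2,0,0,-0.1,0],
    [2,0,0,-0.2,0],
    [2,0,0,-0.2,0]
  ]
}}

```text
time: 28.05
tool_pos: [0.4836, 0.0817, 0.0665]
tcp_rot: [2.166, 2.275, 0.0]
wrist_force: [1.7, 0.1, 10.8]
width: 0.344
grip_force: 51.5
```

>>> {"fn": "step_arm", "kwargs": {
  "motion": [
    [2,0,0,-0.1,0],
    [2,0,0,-0.1,0]
  ]
}}

```text
time: 28.25
tool_pos: [0.4835, 0.0817, 0.0668]
tcp_rot: [2.166, 2.275, 0.0]
wrist_force: [2.3, -0.9, 7.1]
width: 0.342
grip_force: 51.0
```

>>> {"fn": "step_arm", "kwargs": {
  "motion": [
    [2,0,0,-0.05,0],
    [2,0,0,-0.05,0]
  ]
}}

```text
time: 28.45
tool_pos: [0.4834, 0.0817, 0.067]
tcp_rot: [-2.166, -2.275, 0.0]
wrist_force: [3.1, 0.2, 4.3]
width: 0.34
grip_force: 50.6
```

>>> {"fn": "step_arm", "kwargs": {
  "motion": [
    [2,0,0,-0.05,0],
    [2,0,0,-0.05,0]
  ]
}}

```text
time: 28.65
tool_pos: [0.4834, 0.0817, 0.0671]
tcp_rot: [-2.166, -2.275, 0.0]
wrist_force: [4.1, 2.0, 0.0]
width: 0.338
grip_force: 50.2
```

The lips are taking the load. Releasing and checking.

>>> {"fn": "step_arm", "kwargs": {
  "motion": [
    [3.4,0,0,0,0],
    [4.2,0,0,0,0],
    [5,0,0,0,0],
    [5,0,0,0,0],
    [5,0,0,0,0],
    [5,0,0,0,0]
  ]
}}

```text
time: 29.25
tool_pos: [0.4832, 0.0817, 0.0674]
tcp_rot: [-2.166, -2.275, 0.001]
wrist_force: [-0.4, 0.5, 0.5]
width: 0.581
grip_force: 0.0
```

>>> {"fn": "step_arm", "kwargs": {
  "motion": [
    [5,0,0,-2,0],
    [5,0,0,-5,0],
    [5,0,0,-10,0],
    [5,0,0,-15,0],
    [5,0,0,-15,0],
    [5,0,0,-15,0],
    [5,0,0,-15,0]
  ]
}}

```text
time: 29.95
tool_pos: [0.4825, 0.0816, 0.2163]
tcp_rot: [-2.165, -2.274, 0.003]
wrist_force: [-0.8, 0.2, 0.1]
width: 0.589
grip_force: 0.0
```

```bash
python3 - <<'E'
from h import *
im,d,P=grab('wrist');save('pics/w6.png',im,1.2)
boxfit(P,(.4834,.0828),.03,.08,.11);print(bot.read_state()['wrist_force'])
E
```

```text
box 2237 0.0923 [485.3  82.7] [59.5 42.4] 87.5
[-0.97438118 -0.82643996 -0.52776207]
```

View pics/w6.png

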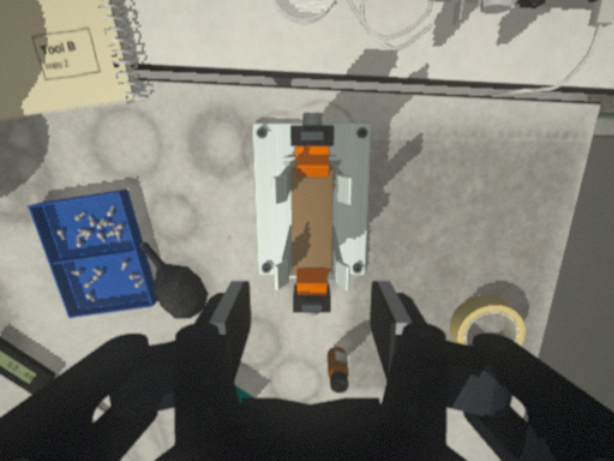

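The picture shows the upper box at (312,220) with both lips, at (312,160) and (312,282), over its ends. Its top is at 92.3 mm, the same as after the first box. The vial and tape haven't moved.

```bash
python3 -c "
from workcell import bot
print(bot.finish_job())"
```

```text
the job is handed in; nothing more can be done
None
```

I loaded both boxes and handed the job in at about 30 s: the last view shows the top box level under both lips and the vial and tape in place; peak wrist force was about 19 N; I never located the dish, so I can't confirm it stayed put.

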